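# Press a bearing bush home with the ratchet clamp

### The arm

A 7-joint arm with a two-finger parallel gripper is mounted at the origin on the work surface. World frame = base frame: x ahead of the robot, y to its left, z up, the work surface at z = 0. Lengths are in mm, angles in rad, forces in N, time in s.
With the tool pointing down it reaches from about 425 to 1025 mm from the base axis. Payload 3.6 kg.
Tool frame: the origin (TCP) lies at the very end of the fingers, on their centre line; the grasp point (between the pads) lies 19 mm behind it; z points along the fingers, y is the direction in which the jaws open and shut (so a half turn about z gives the same grasp; the last joint's range is limited). The gripper opens to 85 mm and grips with 20 to 120 N. Pads are 22 mm wide; open, the fingers measure 114 mm over their backs; the gripper's body (76 mm by 85 mm) begins 54 mm behind the grasp point. The pads swing forward as they close: fully open they stand 13 mm farther back than shut.
Start: joints at [-1.333, 0.591, 0.048, 1.609, -0.033, 0.943, -0.034], TCP at [236.161, 685.462, 231.302] pointing down, gripper open.
Joint ranges: [-2.69, 2.69], [-0.47, 2.24], [-1.27, 1.36], [0.19, 2.51], [-1.53, 4.68], [0.08, 2.07], [-3.09, 3.09]. Speed limits (rad/s): [2.57, 2.57, 3.14, 3.14, 3.14, 3.14, 3.14].

### API

Orientations are given as a 3x3 rotation matrix whose columns are the frame's x, y, z axes.
In Python, from workcell import get_state, read_camera, get_calibration, order gives the robot as it stands. The module is installed in compiled form; this text tells all that it offers.
- The arm moves only by the shell command python3 -m jog 'ROWS' [OPENING] [FORCE]. ROWS is JSON, a list that holds one entry, the list of rows, each a list of 6 numbers: the shift along the tool's x, y, z in cm, then the turn, a rotation vector about the tool's x, y, z in rad. In form: [[[tx, ty, tz, wx, wy, wz], ...]]. A call has 1 to 8 rows; each row is the pose to reach, as a shift and turn from the pose commanded when the call began, along the tool's axes at that moment; what a row does not reach only later rows make up. A row lasts 1/10 s, in which the tool goes at most 50 mm and 8.59 degrees, less where a joint would pass 70% of its speed; a pose out of reach is approached as far as the arm can. A call with a gripper value outside its range is refused whole. OPENING is the opening, from -1 (shut) to 1 (fully open), set as the call begins (- or left out, the last holds). The fingers move at their own pace and stop on an object; FORCE is the grip in N (left out, the last holds). Time passes only in rows, so rows that repeat a pose let the fingers close. It gives the time, the measured TCP pose, the force and the opening at its end, in the units of the state.
- get_state(): the state, without advancing time (a new reading comes with each control period).
- read_camera(name): name is "scene" or "top" or "wrist"; returns the picture (480x640x3 uint8, blue, green, red); there is no depth.
- get_calibration(name): a dict with "fx", "fy", "cx", "cy" (pixels), "view" (4x4, takes a point from world to camera coordinates). Camera axes: x right, y down, z forward; pixel columns grow to the right and rows downward; lengths in mm; the calibration is good to about 2 mm. A picture is of the moment at which its call begins: read the wrist's pose just before it. get_calibration takes no time and is no camera call; for the wrist camera it gives the pose at the moment of the call.
- order.hand_in(): hands the job in, once; it reports no verdict.
The state is a dict: "t": time; "qpos": joint angles; "joint_vel": joint speeds; "joint_efforts": joint torques, N m; "tool_pos": TCP position; "orientation": TCP orientation; "ft_force": force on the tool from outside, world axes, zero at the start; "moment": the same for the moment, N m; "finger_gap": opening from 0.0 (shut) to 1.0 (fully open).
Only numpy, scipy, OpenCV 4.12 (cv2) and the standard library are available. Lean on these libraries where they do the work, as an engineer would, in place of code of your own. Each camera call takes 0.05 s, during which the arm holds its last target.

### The job

Press the brass bush fully home in its bearing housing by closing the handle of the bench clamp until the bush is seated and the ratchet teeth hold the clamp tight, but do not crank it down harder than that (about 17 N on the grip is right). Take your hand off for at least a second and a half so that it stays locked by itself, then press the grip gently down, sideways to the scissors and only about a centimetre, to free the teeth and let the clamp open all the way, leaving the bush in, the clamp open and untouched, and the things around it where they were.

Things in the scene. Friction and masses are not known exactly. Their poses are not given: they have to be found in the camera images.
- clamp: scissor-type steel bench clamp, 330 mm long, lying flat, its plane 85 mm above the bench, on a grey foot plate fixed to the bench. Origin on the bench under the upright pivot; z up; two black rubber grips to -x, jaws to +x. The handle on the -y side is fixed (grip centre 187 mm from the pivot, 46 mm to -y), the one on the +y side moves
- grip_point (a point): centre of the moving handle's black rubber grip, 190 mm from the pivot axis, 85 mm above the bench: a bar 80 mm long along the handle (its x axis), 16 mm wide, 16 mm high, free around and below. Open, it lies at about (-177, +70) mm in the clamp's frame; it moves on an arc about the pivot towards the fixed handle
- lever (a joint): closing angle of the moving handle, rad, 0 = fully open, growing as the grip is pushed towards the fixed handle (anticlockwise from above, 190 mm of arc per rad). A spring opens it (4 N at the grip when open, 6 N at 0.3). The foot meets the bush at 0.02 to 0.15 and pushes it in at 7 to 11 N on the grip, with a small click at each tooth
- rack (a point): ratchet: toothed steel arm from the fixed handle over the moving shank, 130 mm from the pivot, top 14 mm above the clamp's plane; this point is its middle. Its teeth hold the moving handle at closing angles from 0.15 to 0.40, one each 0.0385 rad (7 mm at the grip); let go between teeth, the handle falls back to the last one
- grip (a joint): bend of the moving handle downwards, square to the scissors, rad, 0 = straight (190 mm at the grip per rad). The teeth come free at 0.03 (6 mm at the grip, 4 to 9 N); beyond 0.08 (15 mm, 9 N) it is spoilt. Freed, the spring swings it open unless finger friction holds it; it may be led open while pressed. Let up before the closing angle is under 0.10, the teeth catch again
- bush (a joint): how far the brass bush (flange 30 mm across, axis along the clamp's y, 60 mm beyond the pivot) has been pressed into the grey housing: about 0 = standing out 7 mm, 0.007 = home, flange flush on the housing. It stays where it is left
- foot: spring foot (round nose 16 mm across, 6 N per mm) on the moving jaw, pushing the bush; origin at the nose's centre. A screw behind the grey housing sets it differently each time: the bush seats at a closing angle from 0.16 to 0.28. From there the grip force rises by 0.6 N per mm from about 10 N; stop near 17 N; above 22 N the foot damages the bush (over 50 N); locked, it must keep over 12 N
- tin: upright tin, 66 mm across, 62 mm high, bystander; origin at its underside
- driver: screwdriver lying on the bench, bystander
- spare: steel ring 44 mm across, 16 mm high, lying on the bench, bystander; origin at its underside

How it is judged (in metres and radians):
On the way, in this order (a step that is already met when the one before it is completed fails the run):
1. the bush is home and the clamp, locked on its teeth, presses on it tightly (over 12 N) with nothing touching the handle, for 1 s (value of joint bush above 0.006 m and value of joint lever above 0.1 rad and contact force between foot and anything else above 12 N and contact force between each of the arm, the fingers and anything else below 0.3 N), for 1 s.
2. the handle of the locked clamp is bent down far enough to free its teeth (value of joint grip above 0.015 rad and value of joint lever above 0.1 rad).
3. the clamp has opened (value of joint lever below 0.04 rad), for 0.2 s.
At the end, for the whole second after the job is handed in: the bush is home (to 1 mm), the clamp stands open (closing angle under 0.04 rad), its handle straight (bend under 0.01 rad) and at rest (value of joint bush above 0.006 m and value of joint lever below 0.04 rad and value of joint grip below 0.01 rad and velocity of joint lever below 0.05 rad/s); the robot touches nothing.
It fails at once if the clamp presses on the bush with over 50 N (contact force between foot and anything else above 50 N).
It fails at once if the handle is bent down by more than 0.08 rad (15 mm at the grip) (value of joint grip above 0.08 rad).
It fails at once if a bystander is moved by more than 20 mm (distance of any of tin, driver, spare from where it was at the start of the episode above 0.02 m).
It also fails if it takes over 64 s, if anything falls off the work surface, if the arm or the gripper's body presses on something with over 40 N, if the wrist force passes 120 N, or if a joint passes its speed limit or range.

## Working session

There is one attempt and no reset: what is moved stays moved. The work goes in short steps, Python scripts to look and compute and a shell command to move; the robot and the scene stay as the last step left them, time stands still between calls to the robot, and variables do not carry over. Pictures are saved under pics/ and viewed, and the job is handed in when it is done.

```bash
mkdir -p pics; python3 - <<'E'
from workcell import *
import cv2
s=get_state()
for k,v in s.items(): print(k,v)
for n in ["scene","top","wrist"]:
    c=get_calibration(n); print(n,c)
    cv2.imwrite(f"pics/{n}0.png",read_camera(n))
E
```

```text
t 0.0
qpos [-1.33250252  0.59215526  0.04827288  1.60982991 -0.03331759  0.94268065
 -0.03368914]
joint_vel [ 0.00042103  0.00074395 -0.00079124 -0.00018567  0.00052279  0.00030558
  0.00034809]
joint_efforts [ 5.75981767e-05 -5.48677897e+01  1.54619660e+00 -1.98136550e+01
  9.34126350e-03  8.60530185e-03 -1.10497105e-06]
tool_pos [235.865188   684.68553829 230.11133016]
orientation [[-9.45493204e-01  3.25641193e-01 -6.43076405e-04]
 [ 3.25641813e-01  9.45490706e-01 -2.17572823e-03]
 [-1.00483974e-04 -2.26654883e-03 -9.99997426e-01]]
ft_force [ 0.23022703  0.15492255 -0.01448724]
moment [ 0.01151559 -0.07568578  0.04396788]
finger_gap 0.9983930979892953
scene {'fx': 464.84859829961994, 'fy': 464.84859829961994, 'cx': 314.9623871101151, 'cy': 234.44215197281414, 'view': array([[ 2.21115674e-01,  9.75147343e-01,  1.39827773e-02,
        -1.35628619e+02],
       [ 8.15265239e-01, -1.76955803e-01, -5.51388460e-01,
        -4.82833095e+02],
       [-5.35210659e-01,  1.33320303e-01, -8.34131433e-01,
         1.14299022e+03],
       [ 0.00000000e+00,  0.00000000e+00,  0.00000000e+00,
      
[... 234 characters left out ...]
601500e-01, -1.11558627e-02, -1.85391045e-01,
         6.73042560e+02],
       [ 1.84937867e-01,  3.31135398e-02, -9.82192180e-01,
         9.53896039e+02],
       [ 0.00000000e+00,  0.00000000e+00,  0.00000000e+00,
         1.00000000e+00]])}
wrist {'fx': 408.1363561367879, 'fy': 408.1363561367879, 'cx': 322.5630606377381, 'cy': 243.9792571910995, 'view': array([[ 3.25544870e-01,  9.45525525e-01, -1.42113077e-03,
        -7.23965702e+02],
       [ 9.04652641e-01, -3.11034478e-01,  2.91309375e-01,
        -3.92523078e+01],
       [ 2.74998429e-01, -9.61199025e-02, -9.56627842e-01,
         3.79161428e+02],
       [ 0.00000000e+00,  0.00000000e+00,  0.00000000e+00,
         1.00000000e+00]])}
```

View pics/scene0.png

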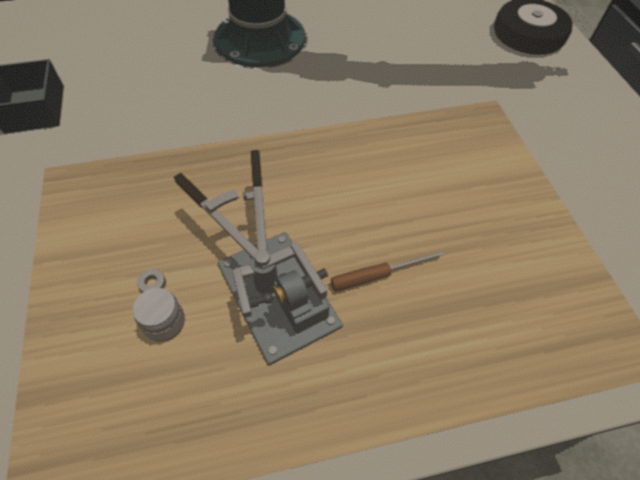

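View pics/top0.png

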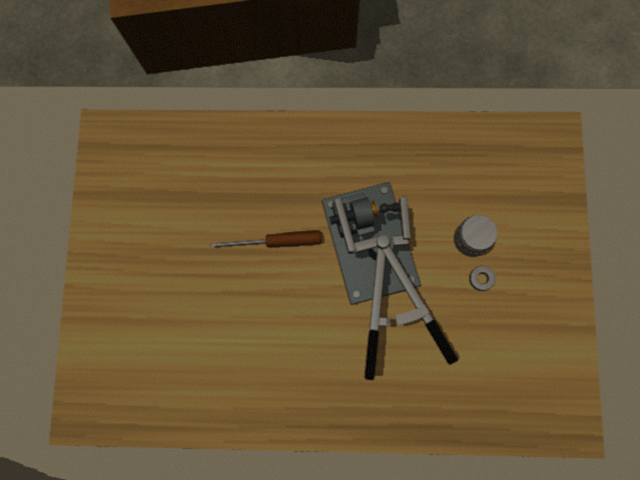

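View pics/wrist0.png

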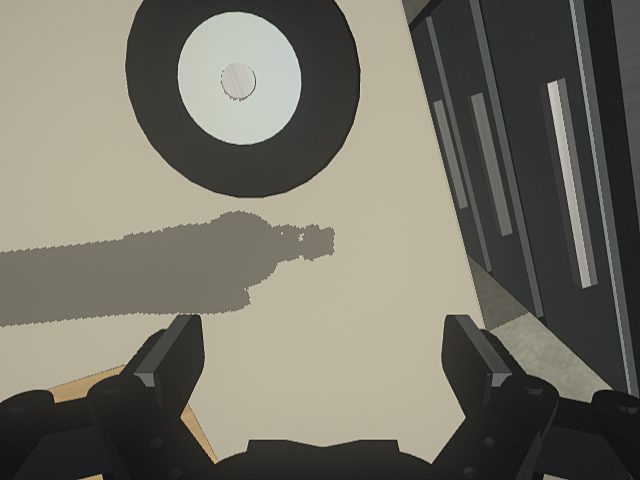

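The top view shows the clamp with its pivot near (383,241). The black grips are at about (372,354) on the left (+y side, moving) and (441,341) on the right (fixed). The screwdriver is at left, the tin at (476,235) and the ring at (482,278). I'll measure the grips next.

```bash
cat > h.py <<'E'
from workcell import *
import cv2, numpy as np
def ray(n,uv,z,c=None):
    c=c or get_calibration(n); V=c["view"]; R=V[:3,:3]; o=-R.T@V[:3,3]
    d=R.T@np.array([(uv[0]-c["cx"])/c["fx"],(uv[1]-c["cy"])/c["fy"],1])
    return o+d*(z-o[2])/d[2]
def tri(a,ua,b,ub):
    P=[]
    for n in (a,b):
        c=get_calibration(n); K=np.array([[c["fx"],0,c["cx"]],[0,c["fy"],c["cy"]],[0,0,1]]); P.append(K@c["view"][:3])
    X=cv2.triangulatePoints(P[0],P[1],np.array(ua,float),np.array(ub,float)); return (X[:3]/X[3]).ravel()
E
python3 - <<'E'
from h import *
for n,roi in (("top",(340,300,130,90)),("scene",(160,130,120,90))):
    im=cv2.imread(f"pics/{n}0.png"); x,y,w,h=roi
    m=np.zeros(im.shape[:2],np.uint8); m[y:y+h,x:x+w]=(im[y:y+h,x:x+w].max(2)<38)*255
    k,l,st,ce=cv2.connectedComponentsWithStats(m)
    for i in range(1,k):
        if st[i,4]>80:
            cs=cv2.findContours((l==i).astype(np.uint8),0,2)[0][0]
            print(n,st[i],ce[i],cv2.minAreaRect(cs), ray(n,ce[i],88).round(1))
print("pivot tri",tri("top",(383,241),"scene",(264,262)))
for z in (85,95,100): print(z,ray("top",(383,241),z).round(1),ray("scene",(264,262),z).round(1))
im=cv2.imread("pics/top0.png")[180:390,310:510]; cv2.imwrite("pics/topc.png",cv2.resize(im,None,fx=2.85,fy=2.85,interpolation=2))
im=cv2.imread("pics/scene0.png")[140:370,150:350]; cv2.imwrite("pics/scenec.png",cv2.resize(im,None,fx=2.6,fy=2.6,interpolation=2))
E
```

```text
top [426 320  32  44 478] [441.4665272  341.66108787] ((441.44873046875, 341.62420654296875), (46.83521270751953, 10.237646102905273), 59.30027770996094) [ 514.5 -190.7   88. ]
top [365 330  14  50 452] [371.3340708  354.42699115] ((371.367431640625, 354.39215087890625), (9.43350601196289, 49.06370544433594), 5.440331935882568) [492.4 -77.9  88. ]
pivot tri [679.62868591 -96.52297434  85.30113073]
85 [679.5 -97.8  85. ] [679.8 -94.5  85. ]
95 [677.5 -96.9  95. ] [685.7 -94.7  95. ]
100 [676.5 -96.5 100. ] [688.6 -94.8 100. ]
```

View pics/topc.png

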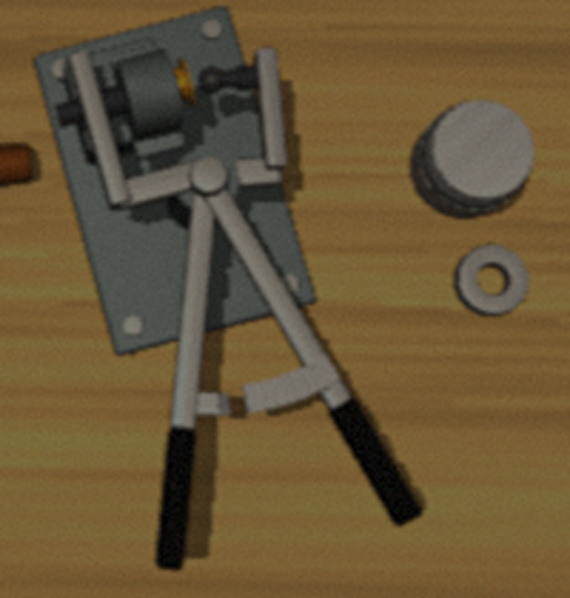

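View pics/scenec.png

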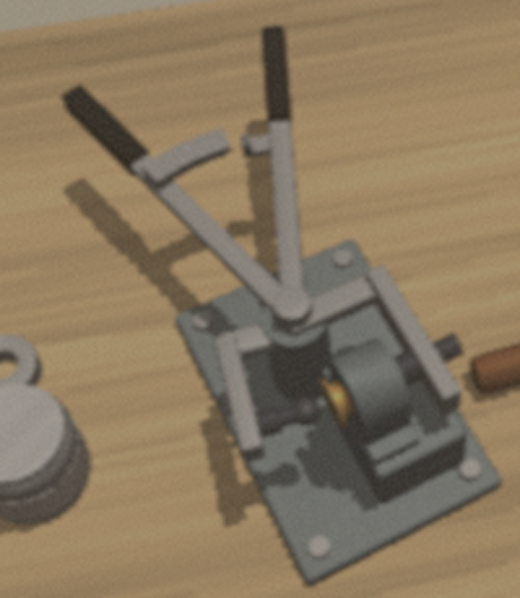

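```bash
python3 -m jog '[[[-3.3,-3.5,0,0,0,-0.03],[-6.6,-7,0,0,0,-0.06],[-9.9,-10.5,0,0,0,-0.09],[-13.2,-14.0,0,0,0,-0.12],[-16.5,-17.5,0,0,0,-0.15],[-19.8,-21,0,0,0,-0.18],[-23.1,-24.5,0,0,0,-0.21],[-26,-28,0,0,0,-0.23]]]' 1 30
cat >> h.py <<'E'
def delta(p):
    s=get_state(); R=np.array(s["orientation"]); d=R.T@(np.array(p)-s["tool_pos"])
    y=np.degrees(np.arctan2(R[1,1],R[0,1]))
    print("t",s["t"],"tcp",np.round(s["tool_pos"],1),"d cm",np.round(d/10,2),"yang",y.round(2),"z",R[:,2].round(3),"F",np.round(s["ft_force"],2),"gap",s["finger_gap"])
E
python3 -c "
from h import *
delta([494,-78,230])"
```

```text
t: 0.95
tool_pos: [391.7, 333.8, 231.3]
orientation: [[-0.995, 0.101, 0.0], [0.101, 0.995, -0.0], [-0.0, -0.0, -1.0]]
ft_force: [1.0, 0.2, -0.8]
finger_gap: 1.002
t 0.95 tcp [391.7 333.8 231.3] d cm [-14.35 -39.93   0.14] yang 84.18 z [ 0. -0. -1.] F [ 1.02  0.22 -0.84] gap 1.0019203093546587
```

```bash
python3 -m jog '[[[-1.7,-4.7,0,0,0,0],[-3.4,-9.4,0,0,0,0],[-5.1,-14.1,0,0,0,0],[-6.7,-18.8,0,0,0,0],[-8.4,-23.5,0,0,0,0],[-10,-28.2,0,0,0,0],[-11.7,-32.9,0,0,0,0],[-13.4,-37.6,0,0,0,0]]]'
python3 -m jog '[[[-0.9,-2.4,0,0,0,0],[-0.9,-2.4,0,0,0,0],[-0.9,-2.4,0,0,0,0]]]'
python3 - <<'E'
from h import *
delta([494,-78,66])
c=get_calibration("wrist"); im=read_camera("wrist"); cv2.imwrite("pics/w1.png",im)
print(c)
E
```

```text
t: 1.75
tool_pos: [485.9, -53.6, 231.4]
orientation: [[-0.995, 0.101, 0.0], [0.101, 0.995, 0.0], [-0.0, 0.0, -1.0]]
ft_force: [0.9, 0.3, -0.1]
finger_gap: 0.998
t: 2.05
tool_pos: [492.1, -76.6, 231.1]
orientation: [[-0.995, 0.103, -0.001], [0.103, 0.995, 0.0], [0.001, 0.0, -1.0]]
ft_force: [0.6, 0.3, 1.4]
finger_gap: 1.003
t 2.05 tcp [492.1 -76.6 231.1] d cm [-0.22 -0.13 16.51] yang 84.09 z [-0.001  0.    -1.   ] F [0.62 0.26 1.38] gap 1.0026295130233986
{'fx': 408.1363561367879, 'fy': 408.1363561367879, 'cx': 322.5630606377381, 'cy': 243.9792571910995, 'view': array([[ 1.02929511e-01,  9.94688436e-01,  6.56011285e-04,
         2.55707089e+01],
       [ 9.51743497e-01, -9.86772584e-02,  2.90597857e-01,
        -5.14789512e+02],
       [ 2.89119061e-01, -2.92867407e-02, -9.56845053e-01,
         2.34574508e+02],
       [ 0.00000000e+00,  0.00000000e+00,  0.00000000e+00,
         1.00000000e+00]])}
```

View pics/w1.png

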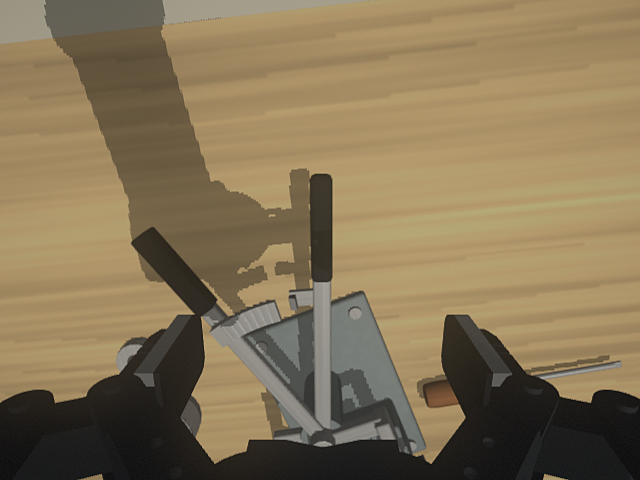

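The wrist view shows the moving grip running from (321,175) to (321,282), with its axis in line between the fingers. The fixed grip is at left, around (172,270).

```bash
python3 - <<'E'
from h import *
im=cv2.imread("pics/w1.png")
m=np.zeros(im.shape[:2],np.uint8); m[165:290,305:340]=(im[165:290,305:340].max(2)<50)*255
k,l,st,ce=cv2.connectedComponentsWithStats(m)
i=1+st[1:,4].argmax(); print(st[i],ce[i])
ys,xs=np.where(l==i)
for r in (st[i][1]+8,st[i][1]+50,st[i][1]+95):
    q=xs[ys==r]; print(r,q.min(),q.max(),ray("wrist",(q.min()-.0,r),93).round(1),ray("wrist",(q.max()+1,r),93).round(1))
print(ray("wrist",(321.5,st[i][1]),93),ray("wrist",(321.5,st[i][1]+st[i][3]),93),ray("wrist",(322,438),98))
E
```

```text
[331 180   1  89  89] [331. 224.]
188 331 331 [464.6 -66.8  93. ] [464.7 -66.2  93. ]
230 331 331 [494.5 -69.7  93. ] [494.6 -69.   93. ]Traceback (most recent call last):
  File "<stdin>", line 8, in <module>
    return umr_minimum(a, axis, None, out, keepdims, initial, where)
ValueError: zero-size array to reduction operation minimum which has no identity
```

```bash
python3 - <<'E'
from h import *
im=cv2.imread("pics/w1.png")
print([im[230,c].tolist() for c in range(304,338,3)])
m=np.zeros(im.shape[:2],np.uint8); m[165:300,305:340]=(im[165:300,305:340].max(2)<62)*255
k,l,st,ce=cv2.connectedComponentsWithStats(m)
i=1+st[1:,4].argmax(); print(st[i],ce[i])
ys,xs=np.where(l==i)
for r in (188,230,270):
    q=xs[ys==r]; print(r,q.min(),q.max(),ray("wrist",(q.min(),r),93).round(1),ray("wrist",(q.max()+1,r),93).round(1))
print(ray("wrist",(321.5,175),93),ray("wrist",(321.5,282),93),ray("wrist",(322,438),98))
E
```

```text
[[72, 100, 118], [71, 98, 116], [49, 68, 78], [40, 50, 55], [43, 52, 58], [39, 51, 56], [41, 51, 56], [43, 53, 58], [35, 48, 54], [28, 36, 40], [112, 159, 181], [111, 157, 179]]
[ 310  174   22  108 1998] [320.81481481 231.29379379]
188 310 331 [463.2 -81.3  93. ] [464.7 -66.2  93. ]
230 311 331 [493.1 -83.9  93. ] [494.6 -69.   93. ]
270 312 331 [523.3 -86.4  93. ] [524.8 -71.8  93. ]
[455.07932591 -72.46745038  93.        ] [533.42945307 -80.44872598  93.        ] [669.27525867 -93.86443006  98.        ]
```

```bash
python3 -m jog '[[[-0.2,0,3,0,0,-0.015],[-0.2,0,6,0,0,-0.015],[-0.2,0,9,0,0,-0.015],[-0.2,0,12,0,0,-0.015],[-0.2,0,14.5,0,0,-0.015],[-0.2,0,16.5,0,0,-0.015],[-0.2,0,16.5,0,0,-0.015]]]' 0.3
python3 - <<'E'
from h import *
delta([494,-76.5,66])
im=read_camera("wrist"); cv2.imwrite("pics/w2.png",im)
E
```

```text
t: 2.8
tool_pos: [492.5, -74.1, 64.2]
orientation: [[-0.997, 0.083, -0.005], [0.083, 0.997, 0.002], [0.006, 0.001, -1.0]]
ft_force: [-0.1, 0.4, -0.3]
finger_gap: 0.652
t 2.8 tcp [492.5 -74.1  64.2] d cm [-0.17 -0.23 -0.18] yang 85.23 z [-0.005  0.002 -1.   ] F [-0.07  0.39 -0.31] gap 0.6516395804208338
```

View pics/w2.png

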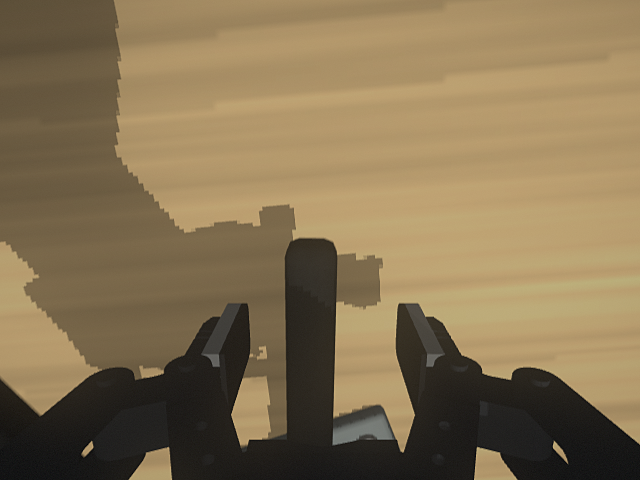

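The grip stands between the pads about 2.5 mm towards −y of centre (311 against 323). I'll shift by that and close.

```bash
python3 -m jog '[[[-0.1,-0.22,-0.15,0,0,0],[-0.1,-0.22,-0.15,0,0,0],[-0.1,-0.22,-0.15,0,0,0],[-0.1,-0.22,-0.15,0,0,0],[-0.1,-0.22,-0.15,0,0,0],[-0.1,-0.22,-0.15,0,0,0]]]' -1 25
python3 - <<'E'
from h import *
delta([494,-76.5,66])
E
```

```text
t: 3.45
tool_pos: [496.2, -78.7, 68.3]
orientation: [[-0.996, 0.087, 0.002], [0.087, 0.996, 0.0], [-0.002, 0.0, -1.0]]
ft_force: [0.1, 0.9, 3.4]
finger_gap: 0.183
t 3.45 tcp [496.2 -78.7  68.3] d cm [0.24 0.2  0.23] yang 85.0 z [ 0.002  0.    -1.   ] F [0.09 0.85 3.38] gap 0.18337716940185025
```

```bash
python3 -m jog '[[[0,-0.38,-0.1,0,0,-0.02],[-0.02,-0.76,-0.1,0,0,-0.04],[-0.03,-1.14,-0.1,0,0,-0.06],[-0.06,-1.52,-0.1,0,0,-0.08],[-0.1,-1.9,-0.1,0,0,-0.10],[-0.14,-2.27,-0.1,0,0,-0.12],[-0.14,-2.27,-0.1,0,0,-0.12]]]'
cat >> h.py <<'E'
def st():
    s=get_state(); R=np.array(s["orientation"]); f=R.T@s["ft_force"]
    v=np.array(s["tool_pos"][:2])-PIV; a=np.degrees(np.arctan2(R[1,1],R[0,1]))
    print("t",s["t"],"tcp",np.round(s["tool_pos"],1),"yang",a.round(2),"lev(ori)",np.radians(a-85.0).round(3),"lev(pos)",round(np.arctan2(v[1],v[0])%6.2832-np.radians(175.0),3),"r",np.hypot(*v).round(1),"Ftool",f.round(2),"gap",round(s["finger_gap"],3))
PIV=np.array([683.3,-93.2])
E
python3 -c "
from h import *
st()"
```

```text
t: 4.15
tool_pos: [495.3, -101.3, 68.9]
orientation: [[-0.999, -0.035, 0.001], [-0.035, 0.999, 0.001], [-0.001, 0.001, -1.0]]
ft_force: [2.9, 6.8, 2.3]
finger_gap: 0.177
t 4.15 tcp [ 495.3 -101.3   68.9] yang 91.99 lev(ori) 0.122 lev(pos) 0.13 r 188.1 Ftool [-3.14  6.68 -2.26] gap 0.177
```

```bash
python3 -m jog '[[[0,-0.23,0,0,0,-0.012],[0,-0.46,0,0,0,-0.024],[-0.01,-0.68,0,0,0,-0.036],[-0.01,-0.68,0,0,0,-0.036]]]' ; python3 -c "
from h import *
st()"
python3 -m jog '[[[0,-0.23,0,0,0,-0.012],[0,-0.46,0,0,0,-0.024],[-0.01,-0.68,0,0,0,-0.036],[-0.01,-0.68,0,0,0,-0.036]]]' >/dev/null; python3 -c "
from h import *
st()"
```

```text
t: 4.55
tool_pos: [495.5, -106.5, 68.7]
orientation: [[-0.998, -0.07, 0.001], [-0.07, 0.998, 0.002], [-0.001, 0.002, -1.0]]
ft_force: [3.4, 7.6, 0.7]
finger_gap: 0.182
t 4.55 tcp [ 495.5 -106.5   68.7] yang 94.04 lev(ori) 0.158 lev(pos) 0.158 r 188.3 Ftool [-3.94  7.33 -0.65] gap 0.182
t 4.95 tcp [ 496.  -113.    68.6] yang 96.11 lev(ori) 0.194 lev(pos) 0.193 r 188.4 Ftool [-3.44  7.09 -0.72] gap 0.182
```

```bash
python3 -m jog '[[[0,-0.19,0,0,0,-0.01],[0,-0.38,0,0,0,-0.02],[0,-0.38,0,0,0,-0.02]]]' >/dev/null; python3 -c "
from h import *
st()"
python3 -m jog '[[[0,-0.19,0,0,0,-0.01],[0,-0.38,0,0,0,-0.02],[0,-0.38,0,0,0,-0.02]]]' >/dev/null; python3 -c "
from h import *
st()"
python3 -m jog '[[[0,-0.19,0,0,0,-0.01],[0,-0.38,0,0,0,-0.02],[0,-0.38,0,0,0,-0.02]]]' >/dev/null; python3 -c "
from h import *
st()"
```

```text
t 5.25 tcp [ 496.3 -116.7   68.7] yang 97.26 lev(ori) 0.214 lev(pos) 0.212 r 188.4 Ftool [-4.53  7.72 -1.59] gap 0.176
t 5.55 tcp [ 496.7 -120.2   68.6] yang 98.41 lev(ori) 0.234 lev(pos) 0.231 r 188.5 Ftool [-3.93  8.34 -1.26] gap 0.182
t 5.85 tcp [ 497.3 -124.    68.6] yang 99.56 lev(ori) 0.254 lev(pos) 0.251 r 188.6 Ftool [-4.02  7.56 -1.21] gap 0.178
```

```bash
python3 -m jog '[[[0,-0.19,0,0,0,-0.01],[0,-0.38,0,0,0,-0.02],[0,-0.38,0,0,0,-0.02]]]' >/dev/null; python3 -c "
from h import *
st()"
python3 -m jog '[[[0,-0.19,0,0,0,-0.01],[0,-0.19,0,0,0,-0.01]]]' >/dev/null; python3 - <<'E'
from h import *
st()
for n in ("top","scene"):
    im=read_camera(n)
    im=im[180:390,310:510] if n=="top" else im[140:370,150:350]
    cv2.imwrite(f"pics/{n}1.png",cv2.resize(im,None,fx=2.6,fy=2.6,interpolation=2))
st()
E
```

```text
t 6.15 tcp [ 497.8 -127.3   68.6] yang 100.71 lev(ori) 0.274 lev(pos) 0.269 r 188.6 Ftool [-4.06  8.78 -1.48] gap 0.179
t 6.35 tcp [ 498.1 -128.7   68.5] yang 101.28 lev(ori) 0.284 lev(pos) 0.277 r 188.6 Ftool [-5.5   9.97 -1.11] gap 0.181
t 6.45 tcp [ 498.  -128.7   68.5] yang 101.28 lev(ori) 0.284 lev(pos) 0.277 r 188.6 Ftool [-5.17  9.1  -1.23] gap 0.18
```

View pics/top1.png

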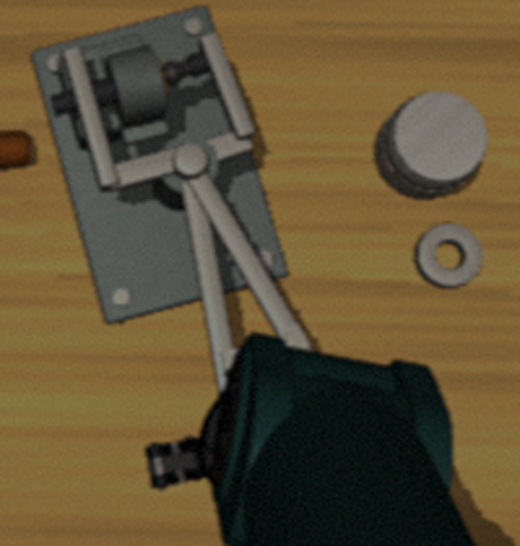

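View pics/scene1.png

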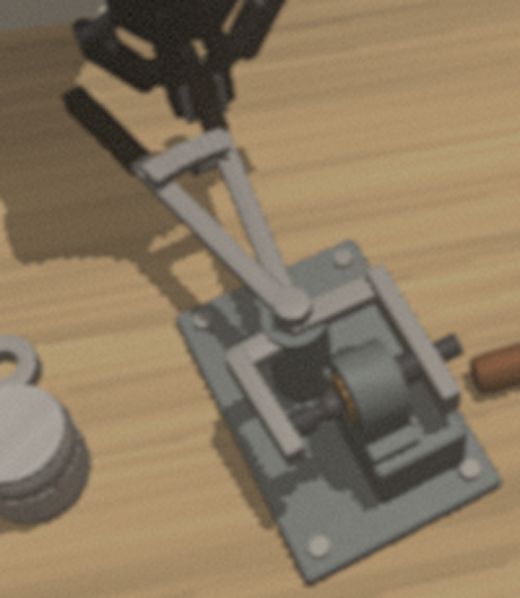

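The bush flange now looks flush, or nearly so, on the housing. I'll go on in 2 mm steps and watch the force.

```bash
for i in 1; do python3 -m jog '[[[0,-0.19,0,0,0,-0.01],[0,-0.19,0,0,0,-0.01]]]' >/dev/null; python3 -c "
from h import *
st()"; done
python3 -m jog '[[[0,-0.19,0,0,0,-0.01],[0,-0.19,0,0,0,-0.01]]]' >/dev/null; python3 -c "
from h import *
st()"
python3 -m jog '[[[0,-0.19,0,0,0,-0.01],[0,-0.19,0,0,0,-0.01]]]' >/dev/null; python3 -c "
from h import *
st()"
```

```text
t 6.65 tcp [ 498.4 -130.4   68.5] yang 101.86 lev(ori) 0.294 lev(pos) 0.286 r 188.6 Ftool [-5.08  9.31 -1.09] gap 0.181
t 6.85 tcp [ 498.6 -131.7   68.5] yang 102.43 lev(ori) 0.304 lev(pos) 0.293 r 188.7 Ftool [-5.31 10.04 -1.4 ] gap 0.182
t 7.05 tcp [ 498.9 -133.1   68.4] yang 103.0 lev(ori) 0.314 lev(pos) 0.301 r 188.7 Ftool [-5.88 11.32 -2.99] gap 0.18
```

```bash
python3 -m jog '[[[0,-0.19,0,0,0,-0.01],[0,-0.38,0,0,0,-0.018],[0,-0.38,0,0,0,-0.018]]]' >/dev/null; python3 -c "
from h import *
st()"
python3 -m jog '[[[0,-0.19,0,0,0,-0.01],[0,-0.19,0,0,0,-0.01]]]' >/dev/null; python3 -c "
from h import *
st()"
python3 -m jog '[[[0,-0.19,0,0,0,-0.01],[0,-0.19,0,0,0,-0.01]]]' >/dev/null; python3 -c "
from h import *
st()"
```

```text
t 7.35 tcp [ 499.4 -135.8   68.3] yang 104.05 lev(ori) 0.332 lev(pos) 0.315 r 188.7 Ftool [-5.16 12.11 -1.26] gap 0.181
t 7.55 tcp [ 499.9 -137.3   68.3] yang 104.68 lev(ori) 0.343 lev(pos) 0.323 r 188.7 Ftool [-5.77 12.95 -2.12] gap 0.18
t 7.75 tcp [ 500.1 -138.5   68.2] yang 105.25 lev(ori) 0.353 lev(pos) 0.33 r 188.7 Ftool [-6.99 14.07 -1.98] gap 0.182
```

```bash
python3 -m jog '[[[0,-0.19,0,0,0,-0.006],[0,-0.19,0,0,0,-0.006]]]' >/dev/null; python3 -c "
from h import *
st()"
python3 -m jog '[[[0,-0.19,0,0,0,-0.006],[0,-0.19,0,0,0,-0.006]]]' >/dev/null; python3 -c "
from h import *
st()"
python3 -m jog '[[[0,-0.19,0,0,0,-0.006],[0,-0.19,0,0,0,-0.006]]]' >/dev/null; python3 -c "
from h import *
st()"
```

```text
t 7.95 tcp [ 500.4 -139.7   68.1] yang 105.62 lev(ori) 0.36 lev(pos) 0.336 r 188.7 Ftool [-6.84 15.84 -2.57] gap 0.176
t 8.15 tcp [ 500.7 -140.9   68. ] yang 105.99 lev(ori) 0.366 lev(pos) 0.343 r 188.7 Ftool [-6.08 16.56 -1.51] gap 0.183
t 8.35 tcp [ 500.9 -142.1   67.9] yang 106.37 lev(ori) 0.373 lev(pos) 0.349 r 188.8 Ftool [-7.49 18.79 -1.68] gap 0.177
```

```bash
python3 -c "
from h import *
st()"; python3 -m jog '[[[0,0.19,0,0,0,0.006],[0,0.19,0,0,0,0.006]]]' >/dev/null; python3 -c "
from h import *
st()"
python3 -m jog '[[[0,0.19,0,0,0,0.006],[0,0.19,0,0,0,0.006]]]' >/dev/null; python3 -c "
from h import *
st()"
python3 -m jog '[[[0,0.19,0,0,0,0.006],[0,0.19,0,0,0,0.006]]]' >/dev/null; python3 -c "
from h import *
st()"
```

```text
t 8.35 tcp [ 500.9 -142.1   67.9] yang 106.37 lev(ori) 0.373 lev(pos) 0.349 r 188.8 Ftool [-7.49 18.79 -1.68] gap 0.177
t 8.55 tcp [ 500.6 -140.8   68. ] yang 106.0 lev(ori) 0.366 lev(pos) 0.342 r 188.7 Ftool [-6.89 16.96 -1.56] gap 0.179
t 8.75 tcp [ 500.4 -139.5   68.1] yang 105.63 lev(ori) 0.36 lev(pos) 0.335 r 188.7 Ftool [-7.77 15.93 -1.43] gap 0.185
t 8.95 tcp [ 500.1 -138.3   68.2] yang 105.25 lev(ori) 0.353 lev(pos) 0.329 r 188.7 Ftool [-6.24 15.16 -0.97] gap 0.182
```

```bash
python3 -m jog '[[[0,0.19,0,0,0,0.006],[0,0.19,0,0,0,0.006]]]' >/dev/null; python3 -c "
from h import *
st()"
python3 -m jog '[[[0,0.19,0,0,0,0.006],[0,0.19,0,0,0,0.006]]]' >/dev/null; python3 -c "
from h import *
st()"
python3 -m jog '[[[0,0.19,0,0,0,0.006],[0,0.19,0,0,0,0.006]]]' >/dev/null; python3 -c "
from h import *
st()"
```

```text
t 9.15 tcp [ 499.9 -137.3   68.3] yang 104.88 lev(ori) 0.347 lev(pos) 0.323 r 188.6 Ftool [-6.88 13.15 -1.73] gap 0.18
t 9.35 tcp [ 499.6 -136.1   68.4] yang 104.51 lev(ori) 0.34 lev(pos) 0.317 r 188.7 Ftool [-5.85 12.01 -2.16] gap 0.181
t 9.55 tcp [ 499.5 -135.6   68.5] yang 104.13 lev(ori) 0.334 lev(pos) 0.314 r 188.6 Ftool [-5.52  9.36 -1.75] gap 0.18
```

```bash
python3 -m jog '[[[0,0.19,0,0,0,0.006],[0,0.3,0,0,0,0.01],[0,0.3,0,0,0,0.01]]]' >/dev/null; python3 -c "
from h import *
st()"
python3 -m jog '[[[0.1,0.19,0,0,0,0.006],[0.1,0.19,0,0,0,0.006]]]' >/dev/null; python3 -c "
from h import *
st()"
```

```text
t 9.85 tcp [ 499.5 -135.3   68.7] yang 103.52 lev(ori) 0.323 lev(pos) 0.312 r 188.6 Ftool [-4.04  4.68 -1.42] gap 0.181
t 10.05 tcp [ 499.5 -135.    69. ] yang 103.17 lev(ori) 0.317 lev(pos) 0.311 r 188.5 Ftool [-6.32  1.76  0.59] gap 0.18
```

```bash
python3 -m jog '[[[-0.3,0.1,0,0,0,0.003],[-0.3,0.1,0,0,0,0.003]]]' >/dev/null; python3 -c "
from h import *
st()"
python3 -m jog '[[[0,0,0,0,0,0],[0,0,0,0,0,0],[0,0,0,0,0,0],[0,0,0,0,0,0],[0,0,0,0,0,0]]]' 0 >/dev/null; python3 - <<'E'
from h import *
st()
im=read_camera("wrist"); cv2.imwrite("pics/w3.png",im)
im=read_camera("scene")[140:370,150:350]; cv2.imwrite(f"pics/scene2.png",cv2.resize(im,None,fx=2.6,fy=2.6,interpolation=2))
E
```

```text
t 10.25 tcp [ 499.4 -134.8   68.6] yang 102.92 lev(ori) 0.313 lev(pos) 0.31 r 188.6 Ftool [-2.17 -1.84 -0.85] gap 0.177
t 10.75 tcp [ 499.6 -133.3   68.7] yang 102.98 lev(ori) 0.314 lev(pos) 0.302 r 188.1 Ftool [ 0.77 -0.81 -0.04] gap 0.503
```

View pics/w3.png

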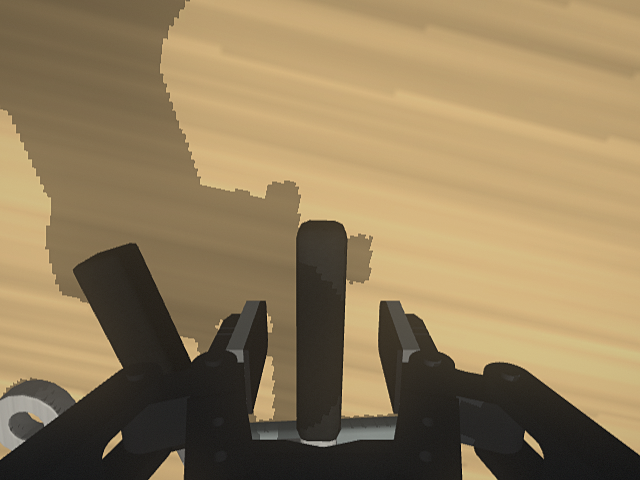

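View pics/scene2.png

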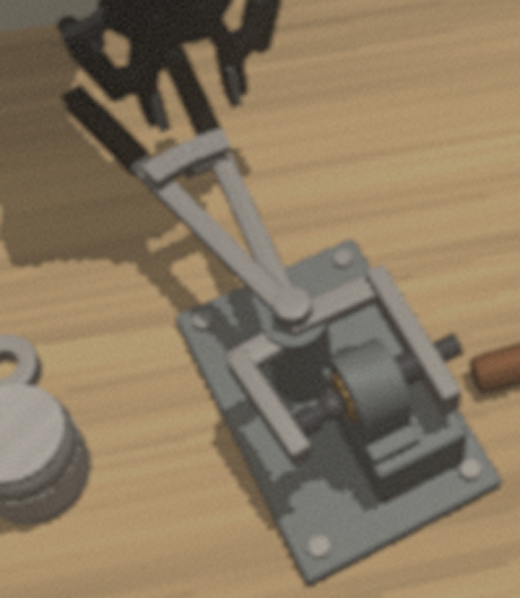

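The handle stays on its tooth. The grip is at (321,330), free between pads that stand at about 255 and 390. I'll lift clear and wait.

```bash
python3 -m jog '[[[0,-0.05,-2,0,0,0],[0,-0.05,-4,0,0,0],[0,-0.05,-6,0,0,0],[0,-0.05,-6,0,0,0],[0,-0.05,-6,0,0,0],[0,-0.05,-6,0,0,0],[0,-0.05,-6,0,0,0],[0,-0.05,-6,0,0,0]]]' >/dev/null
python3 -m jog '[[[0,0,0,0,0,0],[0,0,0,0,0,0],[0,0,0,0,0,0],[0,0,0,0,0,0],[0,0,0,0,0,0],[0,0,0,0,0,0],[0,0,0,0,0,0],[0,0,0,0,0,0]]]' >/dev/null
python3 -m jog '[[[0,0,0,0,0,0],[0,0,0,0,0,0],[0,0,0,0,0,0],[0,0,0,0,0,0],[0,0,0,0,0,0],[0,0,0,0,0,0],[0,0,0,0,0,0],[0,0,0,0,0,0]]]' >/dev/null
python3 - <<'E'
from h import *
st()
im=read_camera("wrist"); cv2.imwrite("pics/w4.png",im)
E
```

```text
t 13.25 tcp [ 500.1 -133.9  128.8] yang 102.96 lev(ori) 0.313 lev(pos) 0.306 r 187.7 Ftool [ 0.55 -0.35 -0.42] gap 0.5
```

View pics/w4.png

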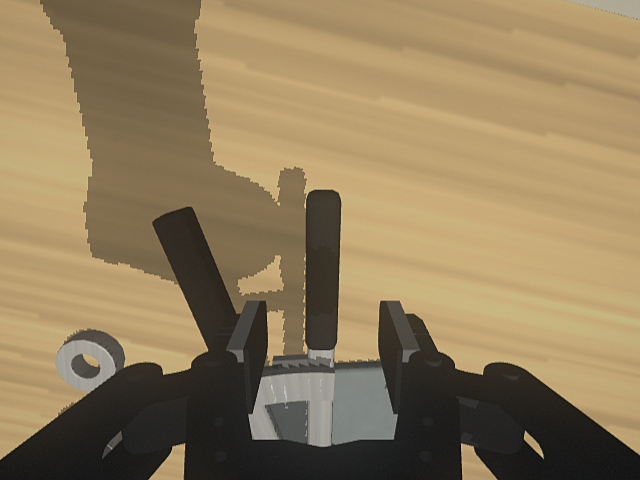

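The clamp is still locked after 2.4 s with nothing touching it. The grip is centred at column 322. I'll go down and take hold again.

```bash
python3 -m jog '[[[0,-0.05,2,0,0,0],[0,-0.05,4,0,0,0],[0,-0.05,5.5,0,0,0],[0,-0.05,6,0,0,0],[0,-0.05,6,0,0,0]]]' >/dev/null
python3 -c "
from h import *
st()"
python3 -m jog '[[[0,0,0,0,0,0],[0,0,0,0,0,0],[0,0,0,0,0,0],[0,0,0,0,0,0],[0,0,0,0,0,0]]]' -1 30 >/dev/null
python3 -c "
from h import *
st()"
```

```text
t 13.8 tcp [ 499.8 -134.3   68.3] yang 102.96 lev(ori) 0.314 lev(pos) 0.307 r 188.1 Ftool [-0.43 -0.16 -0.6 ] gap 0.5
t 14.3 tcp [ 500.8 -134.6   69.3] yang 102.9 lev(ori) 0.312 lev(pos) 0.31 r 187.2 Ftool [-0.38 -0.43 -1.06] gap 0.178
```

```bash
python3 -m jog '[[[0,0,0.2,0,-0.01,0],[0,0,0.4,0,-0.02,0],[0,0,0.4,0,-0.02,0]]]' >/dev/null
python3 -c "
from h import *
st()"
python3 -m jog '[[[0,0,0.15,0,-0.008,0],[0,0,0.3,0,-0.015,0],[0,0,0.3,0,-0.015,0]]]' >/dev/null
python3 -c "
from h import *
st()"
```

```text
t 14.6 tcp [ 500.3 -130.7   65.1] yang 102.91 lev(ori) 0.313 lev(pos) 0.289 r 186.8 Ftool [-2.27  7.61 -4.03] gap 0.179
t 14.9 tcp [ 500.6 -130.5   62.1] yang 102.92 lev(ori) 0.313 lev(pos) 0.289 r 186.5 Ftool [-1.66  7.6  -6.53] gap 0.182
```

The teeth are free: the handle is pressed about 7 mm down and its spring now bears on the fingers. I'll lead it open.

```bash
python3 -m jog '[[[0,0.38,0.05,0,0,0.02],[-0.02,0.76,0.05,0,0,0.04],[-0.03,1.14,0.05,0,0,0.06],[-0.06,1.52,0.05,0,0,0.08],[-0.1,1.9,0.05,0,0,0.1],[-0.14,2.27,0.05,0,0,0.12],[-0.19,2.65,0.05,0,0,0.14],[-0.19,2.65,0.05,0,0,0.14]]]' >/dev/null
python3 -c "
from h import *
st()"
```

```text
t 15.7 tcp [ 497.8 -107.    62.2] yang 94.86 lev(ori) 0.172 lev(pos) 0.161 r 186.1 Ftool [-0.57  1.63 -6.15] gap 0.178
```

```bash
python3 -m jog '[[[0,0.38,0,0,0,0.02],[-0.02,0.76,0,0,0,0.04],[-0.03,1.14,0,0,0,0.06],[-0.06,1.52,0,0,0,0.08],[-0.1,1.9,0,0,0,0.1],[-0.14,2.27,0,0,0,0.12],[-0.14,2.27,0,0,0,0.12]]]' >/dev/null
python3 -c "
from h import *
st()"
```

```text
t 16.4 tcp [497.8 -84.9  62.4] yang 87.95 lev(ori) 0.052 lev(pos) 0.043 r 185.7 Ftool [-1.13  1.41 -5.48] gap 0.183
```

```bash
python3 -m jog '[[[0,0.19,0,0,0,0.01],[0,0.38,0,0,0,0.02],[0,0.57,0,0,0,0.03],[0,0.57,0,0,0,0.03]]]' >/dev/null
python3 -c "
from h import *
st()"
python3 -m jog '[[[0,0.1,-0.25,0,0.01,0.005],[0,0.15,-0.5,0,0.02,0.01],[0,0.2,-0.75,0,0.035,0.01],[0,0.2,-0.75,0,0.035,0.01]]]' >/dev/null
python3 -c "
from h import *
st()"
```

```text
t 16.8 tcp [498.2 -79.7  62.6] yang 86.23 lev(ori) 0.021 lev(pos) 0.014 r 185.6 Ftool [-0.31  0.72 -5.24] gap 0.18
t 17.2 tcp [497.6 -78.6  69.6] yang 85.73 lev(ori) 0.013 lev(pos) 0.009 r 186.3 Ftool [-3.39 -2.55 -2.57] gap 0.179
```

```bash
python3 -m jog '[[[0,-0.05,-0.05,0,0,0],[0,-0.05,-0.05,0,0,0],[0,-0.05,-0.05,0,0,0],[0,-0.05,-0.05,0,0,0],[0,-0.05,-0.05,0,0,0]]]' 0.4 >/dev/null
python3 - <<'E'
from h import *
st()
im=read_camera("wrist"); cv2.imwrite("pics/w5.png",im)
E
```

```text
t 17.7 tcp [494.9 -78.   69.4] yang 85.82 lev(ori) 0.014 lev(pos) 0.007 r 189.0 Ftool [-0.44 -0.18  0.05] gap 0.699
```

View pics/w5.png

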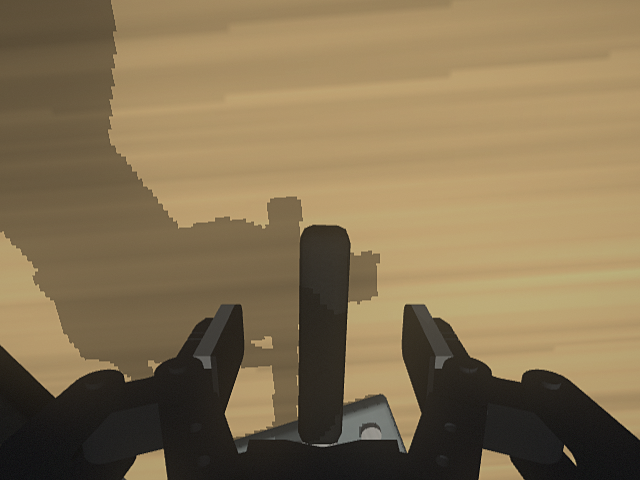

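The pads are clear on both sides of the grip, which is at column 325. I'll lift straight up, move away and check the whole scene.

```bash
python3 -m jog '[[[0,0,-3,0,0,0],[0,0,-6,0,0,0],[0,0,-10,0,0,0],[0,0,-14,0,0,0],[1,4,-16,0,0,0],[2,8,-16,0,0,0],[2,12,-16,0,0,0],[2,16,-16,0,0,0]]]' >/dev/null
python3 -m jog '[[[0,4,0,0,0,0],[0,7,0,0,0,0],[0,7,0,0,0,0],[0,7,0,0,0,0],[0,7,0,0,0,0]]]' >/dev/null
python3 - <<'E'
from h import *
st()
for n in ("top","scene"):
    a=read_camera(n); cv2.imwrite(f"pics/{n}_end.png",a)
    im=a[180:390,310:510] if n=="top" else a[140:370,150:350]
    o=cv2.imread(f"pics/{n}0.png"); o=o[180:390,310:510] if n=="top" else o[140:370,150:350]
    cv2.imwrite(f"pics/{n}3.png",cv2.resize(np.hstack([o,im]),None,fx=2,fy=2,interpolation=2))
E
```

```text
t 19.05 tcp [492.3 149.3 231.7] yang 85.68 lev(ori) 0.012 lev(pos) -0.816 r 308.7 Ftool [ 0.21 -0.37 -0.27] gap 0.699
```

View pics/top3.png

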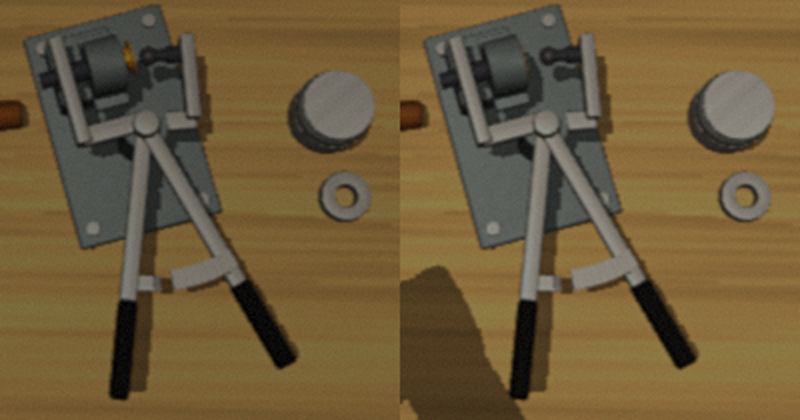

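View pics/scene3.png

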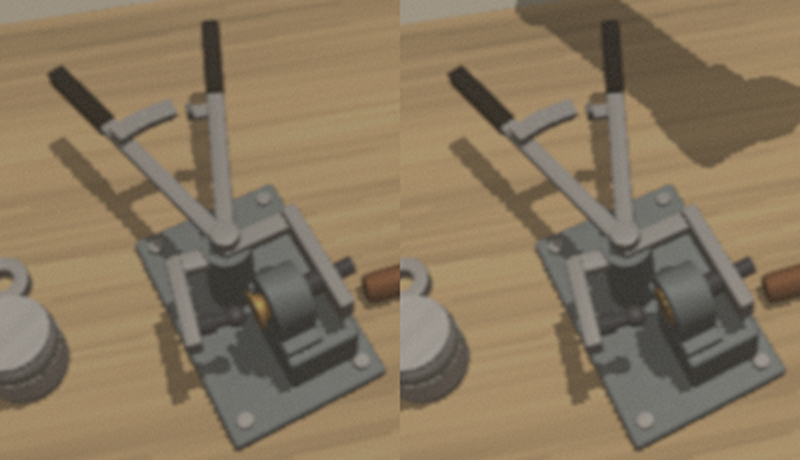

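Comparing before (left) and after (right), the clamp is fully open as at the start, the bush is in flush, and the tin, ring and driver haven't moved. I'm handing in.

```bash
python3 -c "
from workcell import *
print(order.hand_in())"
```

```text
the job is handed in; nothing more can be done
None
```

I pressed the bush home, let the clamp lock by itself, then freed the teeth, led the clamp open and handed the job in at about 19 s; no verdict was reported.

- **Closing:** I closed the handle along its arc until the grip force read about 17–18 N. One noisy reading reached 18.8 N, a little over the 17 N you asked for. I stopped just short of the next tooth, so the clamp fell back to the last one, where the grip force was about 11–12 N. I estimate the foot then pressed on the bush with roughly 17–22 N, but I could not measure that directly.
- **Locked:** I took the hand off for about 3 s, 2.4 s of it lifting or lifted clear. The handle stayed on its tooth.
- **Opening:** I took hold again and pressed the grip about 7 mm down, which freed the teeth at about 6.5 N. I led it open to the stop, let it up straight and released it.

**Last checks:** the final pictures match the first ones, except that the bush flange is now flush in the housing. The clamp is fully open, the tin, ring and driver have not moved, the robot is well clear and the wrist force reads about zero. I judged the bush depth, the straight handle and the bystanders by eye from the pictures, not by measurement.

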